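# Set the flip tags on the slide stock board

### The job

On the stock board every slide tray has a hinged flip tag in front of it. With the fingertips, push over the tags that are wrong, so that only the tag of the completely full tray leans back towards its tray with the round spot showing, and the tags of the part-filled and empty trays lean the other way, towards you, with the bar showing. Leave tags that are already right as they are, lift nothing, and do not disturb the trays or the things around them.

Things in the scene. Friction and masses are not known exactly. Their poses are not given: they have to be found in the camera images.
- board: the stock board: flat wooden plate 260 (x) x 450 (y) x 12 mm, fixed on the bench, placed and turned differently each time; origin at the centre of its underside, x points away from the robot, from the row of four tags to the row of four trays, y along the rows (places 105 mm apart, filled in any order). A tray's tag stands straight in front of it.
- hinge_a (a point): middle of that tag's hinge line, 50 mm above the board's top (62 mm above the bench), 100 mm to the robot's side of the board's centre; axes parallel to the board's, the hinge runs along y. Aluminium bracket fixed on the board, two side posts with inner faces 67 mm apart and tops 7 mm above the hinge. Its tray's centre lies 160 mm behind it along +x, give or take 5 mm in x and y.
- edge_a (a point): middle of that tag's free edge. The tag is a white leaf 60 mm wide (along the hinge), 60 mm from hinge to free edge, 3 mm thick, about 30 g. One face has a black round spot (34 mm), the other a black bar (44 x 10 mm). At either stop this edge is 31 mm out from the hinge line and 51 mm above it, with open space under it.
- tag_a (a joint): lean of that tag: 0 upright; +0.55 rad (stop) leaning towards its tray, away from the robot, round spot up, meaning full; -0.55 rad (stop) leaning towards the robot, bar up, meaning reorder. Turns freely with slight friction (a light push under 1 N moves it) and falls to its stop by itself once 0.2 rad past upright. Three tags start spot up, one bar up.
- hinge_b (a point): middle of that tag's hinge line, 50 mm above the board's top (62 mm above the bench), 100 mm to the robot's side of the board's centre; axes parallel to the board's, the hinge runs along y. Aluminium bracket fixed on the board, two side posts with inner faces 67 mm apart and tops 7 mm above the hinge. Its tray's centre lies 160 mm behind it along +x, give or take 5 mm in x and y.
- edge_b (a point): middle of that tag's free edge. The tag is a white leaf 60 mm wide (along the hinge), 60 mm from hinge to free edge, 3 mm thick, about 30 g. One face has a black round spot (34 mm), the other a black bar (44 x 10 mm). At either stop this edge is 31 mm out from the hinge line and 51 mm above it, with open space under it.
- tag_b (a joint): lean of that tag: 0 upright; +0.55 rad (stop) leaning towards its tray, away from the robot, round spot up, meaning full; -0.55 rad (stop) leaning towards the robot, bar up, meaning reorder. Turns freely with slight friction (a light push under 1 N moves it) and falls to its stop by itself once 0.2 rad past upright. Three tags start spot up, one bar up.
- hinge_c (a point): middle of that tag's hinge line, 50 mm above the board's top (62 mm above the bench), 100 mm to the robot's side of the board's centre; axes parallel to the board's, the hinge runs along y. Aluminium bracket fixed on the board, two side posts with inner faces 67 mm apart and tops 7 mm above the hinge. Its tray's centre lies 160 mm behind it along +x, give or take 5 mm in x and y.
- edge_c (a point): middle of that tag's free edge. The tag is a white leaf 60 mm wide (along the hinge), 60 mm from hinge to free edge, 3 mm thick, about 30 g. One face has a black round spot (34 mm), the other a black bar (44 x 10 mm). At either stop this edge is 31 mm out from the hinge line and 51 mm above it, with open space under it.
- tag_c (a joint): lean of that tag: 0 upright; +0.55 rad (stop) leaning towards its tray, away from the robot, round spot up, meaning full; -0.55 rad (stop) leaning towards the robot, bar up, meaning reorder. Turns freely with slight friction (a light push under 1 N moves it) and falls to its stop by itself once 0.2 rad past upright. Three tags start spot up, one bar up.
- hinge_d (a point): middle of that tag's hinge line, 50 mm above the board's top (62 mm above the bench), 100 mm to the robot's side of the board's centre; axes parallel to the board's, the hinge runs along y. Aluminium bracket fixed on the board, two side posts with inner faces 67 mm apart and tops 7 mm above the hinge. Its tray's centre lies 160 mm behind it along +x, give or take 5 mm in x and y.
- edge_d (a point): middle of that tag's free edge. The tag is a white leaf 60 mm wide (along the hinge), 60 mm from hinge to free edge, 3 mm thick, about 30 g. One face has a black round spot (34 mm), the other a black bar (44 x 10 mm). At either stop this edge is 31 mm out from the hinge line and 51 mm above it, with open space under it.
- tag_d (a joint): lean of that tag: 0 upright; +0.55 rad (stop) leaning towards its tray, away from the robot, round spot up, meaning full; -0.55 rad (stop) leaning towards the robot, bar up, meaning reorder. Turns freely with slight friction (a light push under 1 N moves it) and falls to its stop by itself once 0.2 rad past upright. Three tags start spot up, one bar up.
- tray_full: FULL tray: all eight slots hold white upright slide mailers, which stand 56 mm above the tray's underside. Loose open grey tray 110 (x) x 86 (y) x 42 mm on the board; origin at the centre of its underside. Its near side is about 105 mm behind the hinge line. The trays' order differs each time.
- tray_most: NOT full tray: five upright white slide mailers at its near end, 56 mm above its underside, the other three slots bare. Loose open grey tray 110 (x) x 86 (y) x 42 mm on the board; origin at the centre of its underside. Its near side is about 105 mm behind the hinge line. The trays' order differs each time.
- tray_few: NOT full tray: only two slide mailers at its near end, 56 mm above its underside, the rest bare. Loose open grey tray 110 (x) x 86 (y) x 42 mm on the board; origin at the centre of its underside. Its near side is about 105 mm behind the hinge line. The trays' order differs each time.
- tray_empty: NOT full tray: empty. Loose open grey tray 110 (x) x 86 (y) x 42 mm on the board; origin at the centre of its underside. Its near side is about 105 mm behind the hinge line. The trays' order differs each time.
- dropper: small dropper bottle, 24 mm across, 70 mm tall, standing in front of the row of tags, near midway between two tag places. Bystander, loose; origin at the centre of its underside.
- mailer: spare white slide mailer, 28 x 78 x 12 mm, lying on the board between tags and trays. Bystander, loose; origin at the centre of its underside.
- ruler: flat steel ruler 24 x 150 x 4 mm lying on the bench along the board's edge on the robot's side. Bystander, loose; origin at the centre of its underside.
- slidebox: flat blue slide box 100 x 170 x 35 mm beside the board's +y end. Bystander, loose; origin at the centre of its underside.
- objective: steel microscope objective, 34 mm across, 46 mm tall, standing on the bench between robot and board. Bystander, loose; origin at the centre of its underside.
- mug: blue mug, 80 mm across, 90 mm tall, beyond the board's -y end. Bystander, loose; origin at the centre of its underside.
- jar: lidded jar, 56 mm across, 80 mm tall, beyond the board's -y end. Bystander, loose; origin at the centre of its underside.
Things that resemble listed ones, but are neither listed nor needed, are in the scene too. What is shaped like the tray_empty but turquoise or yellow is not meant.

How it is judged (in metres and radians):
At the end, for the whole second after the job is handed in: The tag whose tray (straight behind it) is full reads more than +0.4 rad, every tag whose tray is part-filled or empty reads less than -0.4 rad, all tags at rest (under 0.2 rad/s), every tray still behind its tag (within 45 mm sideways) (((y of tray_full in the frame of hinge_a between -0.045 and 0.045 m and value of joint tag_a above 0.4 rad) or ((y of tray_most in the frame of hinge_a between -0.045 and 0.045 m or y of tray_few in the frame of hinge_a between -0.045 and 0.045 m or y of tray_empty in the frame of hinge_a between -0.045 and 0.045 m) and value of joint tag_a below -0.4 rad)) and ((y of tray_full in the frame of hinge_b between -0.045 and 0.045 m and value of joint tag_b above 0.4 rad) or ((y of tray_most in the frame of hinge_b between -0.045 and 0.045 m or y of tray_few in the frame of hinge_b between -0.045 and 0.045 m or y of tray_empty in the frame of hinge_b between -0.045 and 0.045 m) and value of joint tag_b below -0.4 rad)) and ((y of tray_full in the frame of hinge_c between -0.045 and 0.045 m and value of joint tag_c above 0.4 rad) or ((y of tray_most in the frame of hinge_c between -0.045 and 0.045 m or y of tray_few in the frame of hinge_c between -0.045 and 0.045 m or y of tray_empty in the frame of hinge_c between -0.045 and 0.045 m) and value of joint tag_c below -0.4 rad)) and ((y of tray_full in the frame of hinge_d between -0.045 and 0.045 m and value of joint tag_d above 0.4 rad) or ((y of tray_most in the frame of hinge_d between -0.045 and 0.045 m or y of tray_few in the frame of hinge_d between -0.045 and 0.045 m or y of tray_empty in the frame of hinge_d between -0.045 and 0.045 m) and value of joint tag_d below -0.4 rad)) and velocity of joint tag_a between -0.2 and 0.2 rad/s and velocity of joint tag_b between -0.2 and 0.2 rad/s and velocity of joint tag_c between -0.2 and 0.2 rad/s and velocity of joint tag_d between -0.2 and 0.2 rad/s); the robot touches nothing.
It fails at once if a tray or another loose thing is lifted (more than 15 mm) (height (world z) of any of tray_full, tray_most, tray_few, tray_empty, mailer above 0.027 m or height (world z) of any of dropper, ruler, slidebox, objective, mug, jar above 0.015 m).
It fails at once if a tray is shifted more than 20 mm (distance of any of tray_full, tray_most, tray_few, tray_empty from where it was at the start of the episode above 0.02 m).
It fails at once if another loose thing is shifted more than 30 mm (distance of any of dropper, mailer, ruler, slidebox, objective, mug, jar from where it was at the start of the episode above 0.03 m).
It fails at once if a tag that was right from the start is turned over (((y of tray_most in the frame of hinge_d between -0.045 and 0.045 m or y of tray_few in the frame of hinge_d between -0.045 and 0.045 m or y of tray_empty in the frame of hinge_d between -0.045 and 0.045 m) and value of joint tag_d above 0.2 rad) or (y of tray_full in the frame of hinge_a between -0.045 and 0.045 m and value of joint tag_a below -0.2 rad) or (y of tray_full in the frame of hinge_b between -0.045 and 0.045 m and value of joint tag_b below -0.2 rad) or (y of tray_full in the frame of hinge_c between -0.045 and 0.045 m and value of joint tag_c below -0.2 rad)).
It fails at once if a bottle, jar, mug or lens is knocked over (angle between any of dropper, jar, mug, objective's own z axis and vertical above 0.5 rad).
It also fails if it takes over 54 s, if anything falls off the work surface, if the arm or the gripper's body presses on something with over 40 N, if the wrist force passes 120 N, or if a joint passes its speed limit or range.

### The arm

A 6-joint arm with a two-finger parallel gripper is mounted at the origin on the work surface. World frame = base frame: x ahead of the robot, y to its left, z up, the work surface at z = 0. Lengths are in mm, angles in rad, forces in N, time in s.
With the tool pointing down it reaches from about 325 to 775 mm from the base axis. Payload 5.5 kg.
Tool frame: the origin (TCP) lies between the finger pads; the fingertips stand 14 mm ahead of it and the grasp point (between the pads) lies 5 mm behind it (ctrl.tip_reach is the distance from the TCP to the fingertips, in mm); x points along the fingers, y is the direction in which the jaws open and shut, and the axes are right-handed (so a half turn about x gives the same grasp; the last joint's range is limited). The gripper opens to 85 mm and grips with 20 to 120 N. Pads are 22 mm wide; open, the fingers measure 114 mm over their backs; the gripper's body (76 mm by 85 mm) begins 54 mm behind the grasp point. The pads swing forward as they close: fully open they stand 13 mm farther back than shut.
Start: joints at [-1.341, 0.091, 1.231, -0, 1.82, -0.057], TCP at [169.73, -575.507, 245.275] pointing down, gripper open.
Joint ranges: [-2.87, 2.87], [-0.86, 2.18], [0.17, 2.46], [-1.51, 4.65], [0.06, 2.69], [-2.65, 2.65]. Speed limits (rad/s): [2.57, 2.57, 3.01, 3.14, 3.14, 3.14].

### API

Orientations are given as a 3x3 rotation matrix whose columns are the frame's x, y, z axes.
In Python, from rig import ctrl, vision gives the robot as it stands.
- The arm moves only by the shell command python3 -m creep 'ROWS' [FORCE]. ROWS is JSON, a list of rows, each a list of 3 entries, a list of its own where there are three numbers: the shift along the tool's x, y, z in mm, then the turn, a rotation vector about the tool's x, y, z in rad, then the opening in per cent of the stroke, from 0 (shut) to 100 (fully open). In form: [[[dx, dy, dz], [rx, ry, rz], hand], ...]. A call has 1 to 12 rows; each row shifts and turns the commanded pose from where the row before left it, along the tool's axes as they then stand; what a row does not reach is not made up. A row lasts 1/8 s, in which the tool goes at most 62.5 mm and 10.7 degrees, less where a joint would pass 70% of its speed; a pose out of reach is approached as far as the arm can. A call with a gripper value outside its range is refused whole. The fingers move at their own pace and stop on an object; FORCE is the grip in N (left out, the last holds). Time passes only in rows, so rows that do not move let the fingers close. It gives the time, the measured TCP pose, the force and the opening at its end, in the units of the state.
- ctrl.state(): the state, without advancing time (a new reading comes with each control period).
- vision.camera(name): name is "side" or "top" or "wrist"; returns a dict with "img" (480x640x3 uint8, blue, green, red), "intrinsics" (3x3 intrinsics, pixels), "k1" (the pictures are not rectified: a ray, as slopes to the right and down, at radius r is drawn at 1 + k1 r^2 times it, then the intrinsics apply), "world_from_camera" (4x4, takes a point from camera to world coordinates). Camera axes: x right, y up, looking along -z (the intrinsics and any distortion apply to the point x, -y, -z); pixel columns grow to the right and rows downward; lengths in mm; the calibration is good to about 2 mm. A picture is of the moment at which its call begins. There is no depth.
- ctrl.close_job(): hands the job in, once; it reports no verdict.
The state is a dict: "clock": time; "joint_pos": joint angles; "joint_velocities": joint speeds; "effort": joint torques, N m; "tcp_pos": TCP position; "tool_rot": TCP orientation; "wrist_force": force on the tool from outside, world axes, zero at the start; "ft_torque": the same for the moment, N m; "opening": finger opening in mm.
Only numpy, scipy, OpenCV 4.12 (cv2) and the standard library are available. Lean on these libraries where they do the work, as an engineer would, in place of code of your own. Each camera call takes 0.05 s, during which the arm holds its last target. There are 200 camera calls.

## Working session

There is one attempt and no reset: what is moved stays moved. The work goes in short steps, Python scripts to look and compute and a shell command to move; the robot and the scene stay as the last step left them, time stands still between calls to the robot, and variables do not carry over. Pictures are saved under pics/ and viewed, about 8 in all and at most 12, crops included, and the job is handed in when it is done.

```bash
ls; mkdir -p pics; python3 - <<'E'
from rig import ctrl, vision
import cv2,numpy as np
for n in("top","side"):
    c=vision.camera(n); cv2.imwrite(f"pics/{n}0.png",c["img"]); print(n,c["intrinsics"],c["k1"],np.round(c["world_from_camera"],3))
s=ctrl.state(); print(s["clock"],s["tcp_pos"],np.round(s["tool_rot"],3),s["opening"])
E
```

```text
pics
top [[569.64994904   0.         314.01529928]
 [  0.         569.64994904 228.09499485]
 [  0.           0.           1.        ]] 0.029096508190387258 [[ 1.300000e-02  9.990000e-01 -3.900000e-02  5.033430e+02]
 [-1.000000e+00  1.300000e-02 -8.000000e-03  6.974000e+00]
 [-8.000000e-03  3.900000e-02  9.990000e-01  1.241661e+03]
 [ 0.000000e+00  0.000000e+00  0.000000e+00  1.000000e+00]]
side [[598.47964065   0.         320.66044876]
 [  0.         598.47964065 228.79569047]
 [  0.           0.           1.        ]] 0.06268014453058494 [[-8.62000e-01  3.05000e-01 -4.06000e-01  4.51140e+01]
 [-5.08000e-01 -5.29000e-01  6.80000e-01  8.78796e+02]
 [-8.00000e-03  7.92000e-01  6.10000e-01  8.76661e+02]
 [ 0.00000e+00  0.00000e+00  0.00000e+00  1.00000e+00]]
0.1 [ 169.67899594 -575.27239492  244.25444956] [[-0.     0.283 -0.959]
 [ 0.002 -0.959 -0.283]
 [-1.    -0.002 -0.   ]] 85.36655896555379
```

View pics/top0.png

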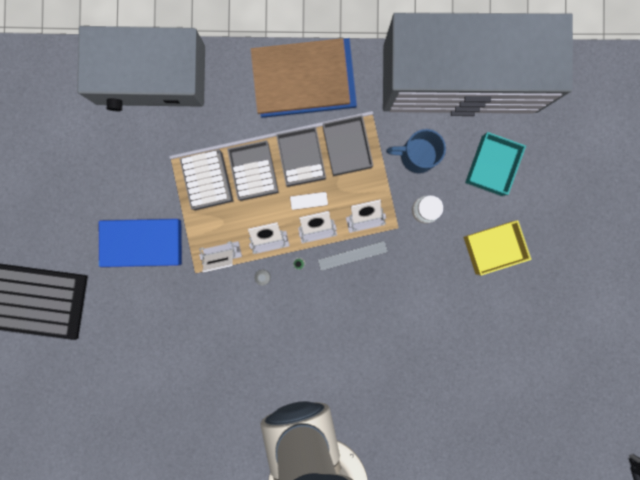

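View pics/side0.png

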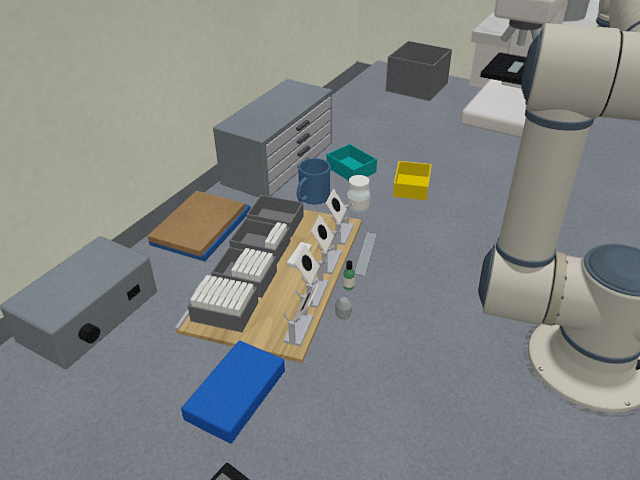

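```bash
cat > h.py <<'E'
import cv2,numpy as np
from rig import ctrl,vision
def toplane(c,px,z):
    K=c["intrinsics"];px=np.atleast_2d(np.array(px,float))
    u=cv2.undistortPoints(px[:,None],K,np.array([c["k1"],0,0,0,0]))[:,0]
    T=c["world_from_camera"];d=np.c_[u[:,0],-u[:,1],-np.ones(len(u))]@T[:3,:3].T
    return T[:3,3]+d*((z-T[2,3])/d[:,2])[:,None]
def topx(c,P):
    T=c["world_from_camera"];p=(np.atleast_2d(P)-T[:3,3])@T[:3,:3]*[1,-1,-1]
    return cv2.projectPoints(p,np.zeros(3),np.zeros(3),c["intrinsics"],np.array([c["k1"],0,0,0,0]))[0][:,0]
def bw(B,p): # board frame -> world
    x,y,a=B;R=np.array([[np.cos(a),-np.sin(a)],[np.sin(a),np.cos(a)]]);p=np.atleast_2d(np.array(p,float))
    return np.c_[p[:,:2]@R.T+[x,y],p[:,2]]
E
python3 - <<'E'
from h import *
c=vision.camera("top");im=c["img"]
hsv=cv2.cvtColor(im,cv2.COLOR_BGR2HSV)
m=cv2.inRange(hsv,(8,60,90),(25,200,255));m[:120]=0 if False else m[:120]
m[:, :165]=0;m[:,405:]=0;m[280:]=0
mm=m.copy();cv2.rectangle(mm,(240,30),(360,118),0,-1)
mm=cv2.morphologyEx(mm,cv2.MORPH_OPEN,np.ones((3,3)))
ys,xs=np.nonzero(mm);P=toplane(c,np.c_[xs,ys],12)[:,:2].astype(np.float32)
r=cv2.minAreaRect(P);print(r);print(cv2.boxPoints(r))
cv2.imwrite("pics/crop1.png",cv2.resize(im[105:285,165:405],None,fx=3.3,fy=3.3,interpolation=cv2.INTER_CUBIC))
E
```

```text
((625.3387451171875, 83.41819763183594), (251.78453063964844, 448.5058898925781), 13.252447128295898)
[[ 451.39087  272.83936]
 [ 554.2073  -163.72256]
 [ 799.2866  -106.00296]
 [ 696.4702   330.55896]]
```

View pics/crop1.png

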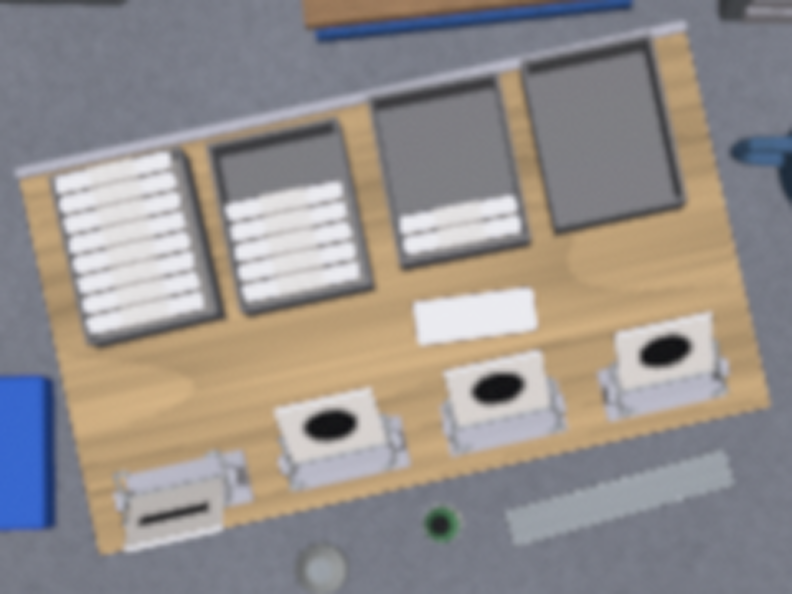

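The leftmost tray (206,180) has eight mailers and is the full one. The others hold five at (254,170), two at (301,157) and none at (347,146). The tag in front of the full tray, at (217,258), shows the bar, and the other three show the spot, so all four are wrong. Next I'll check the board fit against the tag marks.

```bash
python3 - <<'E'
from h import *
a=np.radians(13.25);B=(629.3,84.4,a)
print("hinges",np.round(bw(B,[[-100,y,62] for y in(157.5,52.5,-52.5,-157.5)]),1))
for n in("top","side"):
    c=vision.camera(n)
    P=[[-100-15.7,157.5,88]]+[[-100+15.7,y,88] for y in(52.5,-52.5,-157.5)]
    pr=topx(c,bw(B,P))
    g=cv2.cvtColor(c["img"],cv2.COLOR_BGR2GRAY);m=(g<50).astype(np.uint8)
    k,_,st,ce=cv2.connectedComponentsWithStats(m)
    for p,w in zip(pr,bw(B,P)):
        i=1+np.argmin(np.hypot(*(ce[1:]-p).T)+1e3*(st[1:,4]<15));q=toplane(c,ce[i],88)[0]
        d=(q-w)[:2];R=np.array([[np.cos(a),-np.sin(a)],[np.sin(a),np.cos(a)]])
        print(n,p.round(1),ce[i].round(1),st[i,4],"board-frame diff mm",(d@R).round(1))
c=vision.camera("top")
print("far/near corners px",topx(c,bw(B,[[x,y,12] for x in(-130,130) for y in(225,-225)])).round(0).tolist())
E
```

```text
hinges [[495.9 214.8  62. ]
 [519.9 112.6  62. ]
 [544.   10.4  62. ]
 [568.1 -91.8  62. ]]
top [217.5 260.1] [264.9 233.3] 74 board-frame diff mm [  32.2 -105.4]
top [264.8 233.7] [264.9 233.3] 74 board-frame diff mm [ 0.8 -0.4]
top [315.4 222.5] [315.5 222.1] 75 board-frame diff mm [ 0.7 -0.3]
top [366.  211.3] [366. 211.] 72 board-frame diff mm [ 0.7 -0.1]
side [304.5 303.6] [306.7 262.6] 108 board-frame diff mm [  32.6 -111.3]
side [306.2 264.7] [306.7 262.6] 108 board-frame diff mm [ 1.2 -6.3]
side [321.7 233.7] [322.  231.8] 89 board-frame diff mm [ 1.4 -6.6]
side [335.4 206.4] [335.6 204.5] 71 board-frame diff mm [ 1.5 -7. ]
far/near corners px [[194.0, 273.0], [398.0, 228.0], [169.0, 156.0], [372.0, 111.0]]
```

The fit agrees with the spots to about 1 mm in the top view. I'll move the closed fingers to behind the rightmost tag. In tool axes, board +x is tool −z, board +y is tool −y, and up is tool −x.

```bash
python3 -m creep '[[[0,0,0],[0.055,0,0],0],[[0,-34.5,-51],[0,0,0],0],[[0,-34.5,-51],[0,0,0],0],[[0,-34.5,-51],[0,0,0],0],[[0,-34.5,-51],[0,0,0],0],[[0,-34.5,-51],[0,0,0],0],[[0,-34.5,-51],[0,0,0],0],[[0,-34.5,-51],[0,0,0],0],[[0,-34.5,-51],[0,0,0],0],[[0,-34.5,-51],[0,0,0],0],[[0,-34.5,-51],[0,0,0],0],[[0,0,0],[0,0,0],0]]'
cat > where.py <<'E'
from h import *
s=ctrl.state();B=(629.3,84.4,np.radians(13.25));p=s["tcp_pos"];d=p[:2]-B[:2];a=B[2]
print("t",s["clock"],"board xy",(np.array([[np.cos(a),np.sin(a)],[-np.sin(a),np.cos(a)]])@d).round(1),"tip z",round(p[2]-ctrl.tip_reach,1),"open",s["opening"],"F",np.round(s["wrist_force"],1))
print(np.round(s["tool_rot"],3))
E
python3 where.py
```

```text
clock: 1.8
tcp_pos: [588.7, -118.8, 243.8]
tool_rot: [[-0.002, 0.235, -0.972], [0.002, -0.972, -0.235], [-1.0, -0.002, 0.001]]
wrist_force: [-1.0, -1.2, -0.1]
opening: -0.1
t 1.8 board xy [ -86.1 -188.5] tip z 229.8 open -0.102768365854987 F [-1.  -1.2 -0.1]
[[-0.002  0.235 -0.972]
 [ 0.002 -0.972 -0.235]
 [-1.    -0.002  0.001]]
```

```bash
python3 -m creep '[[[0,-31,-56],[0,0,0],0],[[0,0,0],[0,0,0],0],[[45,0,0],[0,0,0],0],[[45,0,0],[0,0,0],0],[[45,0,0],[0,0,0],0],[[0,0,0],[0,0,0],0],[[0,0,0],[0,0,0],0]]'; python3 where.py
```

```text
clock: 2.68
tcp_pos: [633.6, -81.4, 112.8]
tool_rot: [[0.003, 0.229, -0.973], [-0.001, -0.973, -0.229], [-1.0, 0.001, -0.002]]
wrist_force: [-0.2, -0.0, 0.3]
opening: -0.2
t 2.675 board xy [ -33.8 -162.4] tip z 98.8 open -0.2029207236244898 F [-0.2 -0.   0.3]
[[ 0.003  0.229 -0.973]
 [-0.001 -0.973 -0.229]
 [-1.     0.001 -0.002]]
```

```bash
python3 -m creep '[[[0,-4,8],[0,0,0],0],[[0,0,9],[0,0,0],0],[[0,0,9],[0,0,0],0],[[0,0,9],[0,0,0],0],[[0,0,9],[0,0,0],0],[[0,0,9],[0,0,0],0],[[0,0,9],[0,0,0],0],[[0,0,7],[0,0,0],0],[[0,0,0],[0,0,0],0],[[0,0,0],[0,0,0],0]]'; python3 where.py; python3 - <<'E'
from h import *
c=vision.camera("side");im=c["img"];cv2.imwrite("pics/s1.png",cv2.resize(im[160:380,200:440],None,fx=2.6,fy=2.6))
E
```

```text
clock: 3.92
tcp_pos: [565.2, -92.5, 110.3]
tool_rot: [[0.0, 0.23, -0.973], [0.0, -0.973, -0.23], [-1.0, 0.0, -0.0]]
wrist_force: [0.3, 0.1, 0.6]
opening: 0.1
t 3.925 board xy [-103.  -157.5] tip z 96.3 open 0.1349578539435168 F [0.3 0.1 0.6]
[[ 0.     0.23  -0.973]
 [ 0.    -0.973 -0.23 ]
 [-1.     0.    -0.   ]]
```

View pics/s1.png

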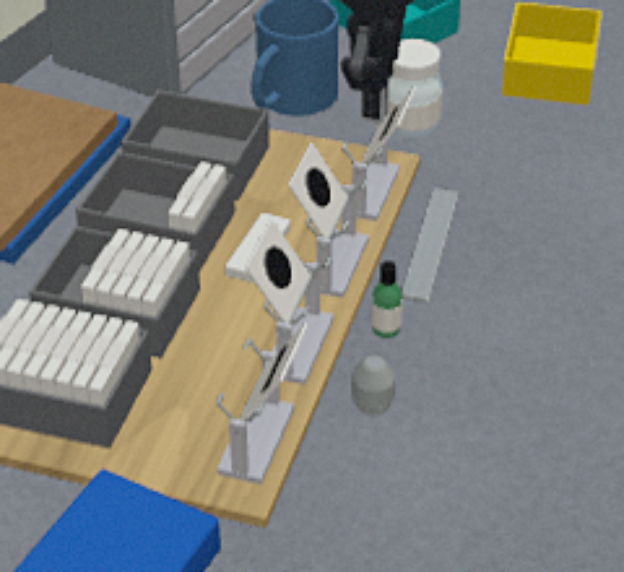

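The first tag, at about (395,125) in the crop, now leans towards the robot and the neighbours haven't moved. Next tag.

```bash
python3 -m creep '[[[-10,0,-12],[0,0,0],0],[[-40,0,-3],[0,0,0],0],[[0,-35,-20],[0,0,0],0],[[0,-35,-20],[0,0,0],0],[[0,-35,-20],[0,0,0],0],[[0,0,0],[0,0,0],0],[[0,0,0],[0,0,0],0],[[50,0,0],[0,0,0],0],[[0,0,0],[0,0,0],0],[[0,0,0],[0,0,0],0]]'; python3 where.py
```

```text
clock: 5.22
tcp_pos: [614.1, 26.1, 111.6]
tool_rot: [[0.001, 0.229, -0.974], [-0.0, -0.974, -0.229], [-1.0, 0.0, -0.001]]
wrist_force: [0.9, -0.1, -0.0]
opening: -0.1
t 5.225 board xy [-28.2 -53.3] tip z 97.6 open -0.0917484028959862 F [ 0.9 -0.1 -0. ]
[[ 0.001  0.229 -0.974]
 [-0.    -0.974 -0.229]
 [-1.     0.    -0.001]]
```

```bash
python3 -m creep '[[[0,0,9],[0,0,0],0],[[0,0,9],[0,0,0],0],[[0,0,9],[0,0,0],0],[[0,0,9],[0,0,0],0],[[0,0,9],[0,0,0],0],[[0,0,9],[0,0,0],0],[[0,0,9],[0,0,0],0],[[0,0,9],[0,0,0],0],[[0,0,3],[0,0,0],0],[[0,0,0],[0,0,0],0],[[0,0,0],[0,0,0],0]]'; python3 where.py
python3 -m creep '[[[-10,0,-12],[0,0,0],0],[[-40,0,-3],[0,0,0],0],[[0,-35,-20],[0,0,0],0],[[0,-35,-20],[0,0,0],0],[[0,-35,-20],[0,0,0],0],[[0,0,0],[0,0,0],0],[[0,0,0],[0,0,0],0],[[50,0,0],[0,0,0],0],[[0,0,0],[0,0,0],0],[[0,0,0],[0,0,0],0]]'; python3 where.py
```

```text
clock: 6.6
tcp_pos: [541.1, 9.7, 110.3]
tool_rot: [[0.0, 0.23, -0.973], [0.0, -0.973, -0.23], [-1.0, -0.0, -0.0]]
wrist_force: [0.7, -0.8, 0.1]
opening: -0.0
t 6.6 board xy [-103.   -52.5] tip z 96.3 open -0.02304784063758733 F [ 0.7 -0.8  0.1]
[[ 0.     0.23  -0.973]
 [ 0.    -0.973 -0.23 ]
 [-1.    -0.    -0.   ]]
clock: 7.85
tcp_pos: [590.1, 128.4, 111.6]
tool_rot: [[0.001, 0.229, -0.973], [0.0, -0.973, -0.229], [-1.0, 0.0, -0.001]]
wrist_force: [-0.3, -0.2, 1.1]
opening: 0.2
t 7.85 board xy [-28.1  51.8] tip z 97.6 open 0.19437941949049908 F [-0.3 -0.2  1.1]
[[ 0.001  0.229 -0.973]
 [ 0.    -0.973 -0.229]
 [-1.     0.    -0.001]]
```

```bash
python3 -m creep '[[[0,0,9],[0,0,0],0],[[0,0,9],[0,0,0],0],[[0,0,9],[0,0,0],0],[[0,0,9],[0,0,0],0],[[0,0,9],[0,0,0],0],[[0,0,9],[0,0,0],0],[[0,0,9],[0,0,0],0],[[0,0,9],[0,0,0],0],[[0,0,3],[0,0,0],0],[[0,0,0],[0,0,0],0],[[0,0,0],[0,0,0],0]]'; python3 where.py
python3 -m creep '[[[-10,0,-12],[0,0,0],0],[[-40,0,-3],[0,0,0],0],[[0,0,0],[0,0,0],0],[[0,-35,29],[0,0,0],0],[[0,-35,29],[0,0,0],0],[[0,-35,29],[0,0,0],0],[[0,0,0],[0,0,0],0],[[0,0,0],[0,0,0],0],[[50,0,0],[0,0,0],0],[[0,0,0],[0,0,0],0],[[0,0,0],[0,0,0],0]]'; python3 where.py; python3 - <<'E'
from h import *
c=vision.camera("side");im=c["img"];cv2.imwrite("pics/s2.png",cv2.resize(im[160:380,200:440],None,fx=2.6,fy=2.6))
E
```

```text
clock: 9.22
tcp_pos: [517.0, 111.9, 110.3]
tool_rot: [[0.0, 0.23, -0.973], [0.0, -0.973, -0.23], [-1.0, -0.0, -0.0]]
wrist_force: [0.5, -0.7, 0.3]
opening: 0.1
t 9.225 board xy [-103.1   52.5] tip z 96.3 open 0.07218277606981326 F [ 0.5 -0.7  0.3]
[[ 0.     0.23  -0.973]
 [ 0.    -0.973 -0.23 ]
 [-1.    -0.    -0.   ]]
clock: 10.6
tcp_pos: [423.4, 197.1, 111.3]
tool_rot: [[0.0, 0.229, -0.974], [0.0, -0.974, -0.229], [-1.0, 0.0, -0.0]]
wrist_force: [-0.4, -0.0, 0.1]
opening: -0.2
t 10.6 board xy [-174.6  156.9] tip z 97.3 open -0.2176512799185153 F [-0.4 -0.   0.1]
[[ 0.     0.229 -0.974]
 [ 0.    -0.974 -0.229]
 [-1.     0.    -0.   ]]
```

View pics/s2.png

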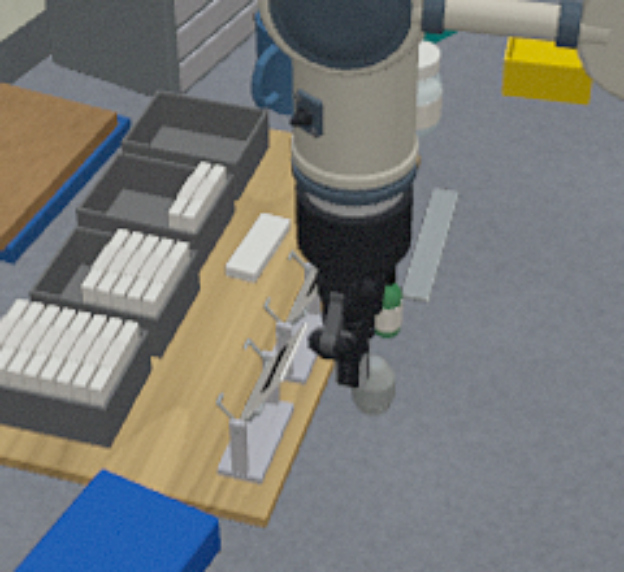

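The third tag also leans towards the robot, and the fingers are in front of the bar tag at about (275,370) in the crop. Now I push it away from the robot, towards its tray.

```bash
python3 -m creep '[[[0,0,-9],[0,0,0],0],[[0,0,-9],[0,0,0],0],[[0,0,-9],[0,0,0],0],[[0,0,-9],[0,0,0],0],[[0,0,-9],[0,0,0],0],[[0,0,-9],[0,0,0],0],[[0,0,-9],[0,0,0],0],[[0,0,-9],[0,0,0],0],[[0,0,-5],[0,0,0],0],[[0,0,0],[0,0,0],0],[[0,0,0],[0,0,0],0]]'; python3 where.py
python3 -m creep '[[[-10,0,14],[0,0,0],0],[[-40,0,3],[0,0,0],0],[[-40,0,0],[0,0,0],0],[[-20,0,55],[0,0,0],0],[[0,0,55],[0,0,0],0],[[0,0,0],[0,0,0],0],[[0,0,0],[0,0,0],0],[[0,0,0],[0,0,0],0]]'; python3 where.py; python3 - <<'E'
from h import *
c=vision.camera("side");cv2.imwrite("pics/s3.png",cv2.resize(c["img"][160:380,200:440],None,fx=2.6,fy=2.6))
c=vision.camera("top");cv2.imwrite("pics/t3.png",cv2.resize(c["img"][105:285,165:465],None,fx=2.6,fy=2.6,interpolation=cv2.INTER_CUBIC))
E
```

```text
clock: 12.02
tcp_pos: [497.4, 215.2, 110.2]
tool_rot: [[-0.0, 0.23, -0.973], [-0.0, -0.973, -0.23], [-1.0, 0.0, 0.0]]
wrist_force: [-0.7, 0.5, 0.5]
opening: 0.1
t 12.025 board xy [-98.4 157.5] tip z 96.2 open 0.06326508130550912 F [-0.7  0.5  0.5]
[[-0.     0.23  -0.973]
 [-0.    -0.973 -0.23 ]
 [-1.     0.     0.   ]]
clock: 13.02
tcp_pos: [374.6, 186.2, 220.1]
tool_rot: [[-0.0, 0.23, -0.973], [-0.0, -0.973, -0.23], [-1.0, 0.0, 0.0]]
wrist_force: [-0.0, 0.4, -0.2]
opening: 0.2
t 13.025 board xy [-224.6  157.4] tip z 206.1 open 0.20203250347380683 F [-0.   0.4 -0.2]
[[-0.     0.23  -0.973]
 [-0.    -0.973 -0.23 ]
 [-1.     0.     0.   ]]
```

View pics/s3.png

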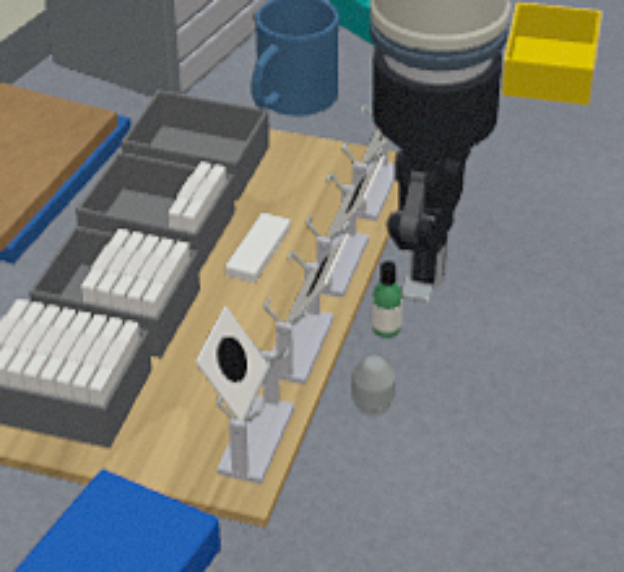

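View pics/t3.png

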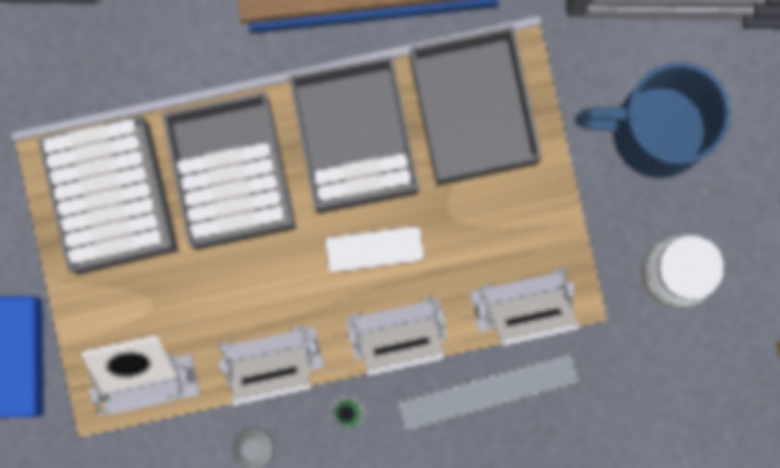

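The left tag in front of the full tray shows the spot at (128,364). The other three show bars at (270,376), (401,346) and (533,317). Trays and bystanders look unmoved, and the fingers are clear, so I'm handing in.

```bash
python3 -c "
from rig import ctrl
print(ctrl.close_job())"
```

```text
the job is handed in; nothing more can be done
None
```

All four tags started out wrong, so I pushed all four over with the shut fingertips and handed the job in at about 13 s. The tag of the full (eight-mailer) tray now leans back with the spot showing. The tags of the five-mailer, two-mailer and empty trays lean towards the robot with the bar showing.

- **Final pictures:** the last top and side views showed all four tags at the right reading. By eye, the trays and the things around them had not moved. I didn't measure their positions or the tag angles afterwards.
- **Forces and clearance:** wrist force read at or below about 1.6 N at every check. At the end the fingertips were 206 mm above the bench, touching nothing.
- **Disagreement:** when I fitted the board, the top view matched the tag spots to about 1 mm. The side view was 6–7 mm off along y, which I put down to a small height error and left alone, since the pushes had room for it.

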